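# Hold the sprung flap of the offcut bin just below its balance point

## Robot

A 6-joint arm with a two-finger parallel gripper is mounted at the origin on the work surface. World frame = base frame: x ahead of the robot, y to its left, z up, the work surface at z = 0. Lengths are in mm, angles in rad, forces in N, time in s.
With the tool pointing down it reaches from about 250 to 800 mm from the base axis. Payload 3.9 kg.
Tool frame: the origin (TCP) lies midway between the tips of the shut fingers; the grasp point (between the pads) lies 19 mm behind it (robot.grasp_offset is the distance from the TCP to the grasp point, in mm); z points along the fingers, y is the line along which they close (so a half turn about z gives the same grasp; the last joint's range is limited). The gripper opens to 85 mm and grips with 20 to 120 N. Pads are 22 mm wide; open, the fingers measure 114 mm over their backs; the gripper's body (76 mm by 85 mm) begins 54 mm behind the grasp point. The pads swing forward as they close: fully open they stand 13 mm farther back than shut.
Start: joints at [-1.249, 0.26, -0.138, 1.173, 0, 1.571], TCP at [166.039, -498.042, 231.304] pointing down, gripper open.
Joint ranges: [-2.78, 2.78], [-0.83, 1.72], [-1.28, 1.37], [-1.9, 2.12], [-1.57, 1.48], [-3.14, 3.14]. Speed limits (rad/s): [2.57, 2.57, 3.14, 3.14, 3.14, 3.14].

## Interface

Orientations are given as a rotation vector (axis times angle).
In Python, from rig import robot, optics, job_done gives the robot as it stands. The module is installed in compiled form; this text tells all that it offers.
- The arm moves only by the shell command python3 -m creep 'ROWS' [FORCE]. ROWS is JSON, a list of rows, each an object with "slide": the shift along the tool's x, y, z in mm, a list of three; "twist": the turn, a rotation vector about the tool's x, y, z in rad, a list of three; "hand": the opening, from -1 (shut) to 1 (fully open), so that 0 is half open. A call has 1 to 12 rows; each row shifts and turns the commanded pose from where the row before left it, along the tool's axes as they then stand; what a row does not reach is not made up. A row lasts 1/10 s, in which the tool goes at most 50 mm and 8.59 degrees, less where a joint would pass 70% of its speed; a pose out of reach is approached as far as the arm can. A call is refused whole if a number of a shift passes 50 or a number of a turn 0.15, either way. A call with a gripper value outside its range is refused whole. The fingers move at their own pace and stop on an object; FORCE is the grip in N (left out, the last holds). Time passes only in rows, so rows that do not move let the fingers close. It gives the time, the measured TCP pose, the force, the opening and the grip force at its end, in the units of the state.
- robot.get_obs(): the state, without advancing time (a new reading comes with each control period).
- optics.get_image(name): name is "scene" or "top"; returns a dict with "pixels" (400x640x3 uint8, blue, green, red), "fx", "fy", "cx", "cy" (pixels), "D" ([k1, k2, p1, p2, k3] as OpenCV has them; the pictures are not rectified), "cam_to_world" (4x4, takes a point from camera to world coordinates). Camera axes: x right, y down, z forward; pixel columns grow to the right and rows downward; lengths in mm; the calibration is good to about 2 mm. A picture is of the moment at which its call begins. There is no depth.
- job_done(): hands the job in; it is judged then, once.
The state is a dict: "time": time; "joint_positions": joint angles; "qd": joint speeds; "effort": joint torques, N m; "ee_pos": TCP position; "ee_rot": TCP orientation; "wrist_force": force on the tool from outside, world axes, zero at the start; "moment": the same for the moment, N m; "finger_gap": opening from 0.0 (shut) to 1.0 (fully open); "finger_force": force on a finger pad.
Only numpy, scipy, OpenCV 4.12 (cv2) and the standard library are available. Lean on these libraries where they do the work, as an engineer would, in place of code of your own. Each camera call takes 0.05 s, during which the arm holds its last target. There are 200 camera calls.

## Task

We are about to fit a stay to the offcut bin: first lift the yellow-handled lid of the blue pin box all the way open until it rests back on its stop. Then take the red handle of the green bin's sprung steel flap, raise the flap clearly past its balance point (60 degrees open) without letting it fly open against its stop, and ease it back down to about ten degrees below that point. Finish there with the gripper still holding the flap motionless, the box lid left open, and the other things on the bench left alone.

Things in the scene. Friction and masses are not known exactly. Their poses are not given: they have to be found in the camera images.
- bin: Green open-topped steel offcut bin, 160 (x) x 220 (y) x 120 high, bolted to the bench. Origin: centre of its underside; its own x axis points from the handle side to the hinge side, z up. It may stand left or right, turned up to 0.45 rad either way.
- flap (a joint): Opening angle of the bin's bare-steel flap (rad): 0 = shut, level; grows as the handle rises; hard stop at 1.75. A spring carries part of its 0.7 kg: below the balance point at 1.05 rad (60 degrees) it falls shut when let go, above it it swings open by itself. About 1.1 N up at the handle starts it from shut, less towards the balance point; friction is slight.
- flap_hinge (a point): Centre of the flap's hinge line, along the bin's far top edge: 80 mm from the bin's centre along the bin's +x, 122.5 mm above the bench. The hinge line runs along the bin's y axis.
- flap_handle (a point): Middle of the flap's red handle: round bar, sizes in mm: 12 thick, 100 long, parallel to the hinge line, on two arms at its ends, 45 out from the panel's free edge (clear gap 39 to the panel, 88 between arms). It lies in the panel's plane (160 x 220 x 4), 205 from the hinge: at angle a it is 205*cos(a) to the bin's -x side of the hinge and 205*sin(a) above it; shut, 122.5 above the bench.
- pinbox: Blue open-topped steel box holding hinge pins, 130 (x) x 200 (y) x 90 high, bolted to the bench. Origin: centre of its underside; its own x axis points from the handle side to the hinge side, z up. It stands on the other side from the bin, turned up to 0.45 rad either way.
- pinlid (a joint): Opening angle of the pin box's blue lid (rad): 0 = shut, lying level; it grows as the handle rises; stop at 1.75. No spring, about 0.35 kg: it falls shut if let go before upright (1.57 rad) and leans back on its stop once well past upright.
- pinlid_hinge (a point): Centre of the lid's hinge line, along the box's far top edge: 65 mm from the box's centre along the box's +x, 92.5 mm above the bench. The hinge line runs along the box's y axis.
- pinlid_handle (a point): Middle of the lid's yellow handle: round bar, sizes in mm: 12 thick, 100 long, parallel to the hinge line, on two arms at its ends, 45 out from the panel's free edge (clear gap 39 to the panel, 88 between arms). It lies in the panel's plane (130 x 200 x 4), 175 from the hinge: at angle a it is 175*cos(a) to the box's -x side of the hinge and 175*sin(a) above it; shut, 92.5 above the bench.
- tape: Bystander: yellow tape measure 70 x 36 x 58 high, between the robot and the boxes. Origin: centre of its underside.
- hoop: Bystander: dark hoop of flat bar lying on the bench, 100 across, 20 high, beyond the boxes. Origin: centre of its underside.
- bar: Bystander: short square steel bar 130 x 14 x 14 lying on the far left. Origin: centre of its underside.
- hammer: Bystander: hammer lying on the far right, 260 long. Origin: under the tool's middle.
Not all that is in view belongs to the job. What is shaped like the pinbox but orange or turquoise is not meant.

How it is judged (in metres and radians):
On the way, in this order (a step that is already met when the one before it is completed fails the run):
1. the pin box lid is open and resting on its stop (value of joint pinlid above 1.68 rad and value of joint flap below 0.3 rad), for 0.2 s.
2. the sprung flap has been raised past its balance point (beyond 1.1 rad) (value of joint flap above 1.1 rad), for 0.05 s.
At the end, for the whole second after the job is handed in: The pin box lid rests open on its stop (beyond 1.65 rad); the robot holds the sprung flap still just below its balance point, between 0.75 and 1.01 rad open, nothing else touching the flap (value of joint pinlid above 1.65 rad and value of joint flap between 0.75 and 1.01 rad and velocity of joint flap between -0.06 and 0.06 rad/s and contact force between any of the fingers, the arm and flap above 0.1 N and contact force between flap and tape below 0.05 N and contact force between flap and hoop below 0.05 N and contact force between flap and bar below 0.05 N and contact force between flap and hammer below 0.05 N); the arm keeps its last pose, push and grip.
It fails at once if the flap flies open (beyond 1.5 rad) (value of joint flap above 1.5 rad).
It fails at once if the tape is shoved away (30 mm) (distance of tape from where it was at the start of the episode above 0.03 m).
It fails at once if the hoop is shoved away (30 mm) (distance of hoop from where it was at the start of the episode above 0.03 m).
It fails at once if the bar is shoved away (30 mm) (distance of bar from where it was at the start of the episode above 0.03 m).
It fails at once if the hammer is shoved away (30 mm) (distance of hammer from where it was at the start of the episode above 0.03 m).
It also fails if it takes over 64 s, if anything falls off the work surface, if the arm or the gripper's body presses on something with over 40 N, if the wrist force passes 120 N, or if a joint passes its speed limit or range.

## Working session

There is one attempt and no reset: what is moved stays moved. The work goes in short steps, Python scripts to look and compute and a shell command to move; the robot and the scene stay as the last step left them, time stands still between calls to the robot, and variables do not carry over. Pictures are saved under pics/ and viewed, at most 10 in all, crops included, and the job is handed in when it is done.

```bash
mkdir -p pics; python3 - <<'E'
from rig import robot, optics
import cv2,numpy as np
o=robot.get_obs()
for k,v in o.items(): print(k,np.round(v,3))
for n in("scene","top"):
    d=optics.get_image(n); cv2.imwrite(f"pics/{n}0.png",d["pixels"]); print(n,d["fx"],d["cx"],d["cy"],d["D"],np.round(d["cam_to_world"],3).tolist())
E
```

```text
time 0.0
joint_positions [-1.249  0.261 -0.139  1.173  0.     1.571]
qd [-0.001  0.    -0.001 -0.002 -0.    -0.   ]
effort [ 1.0000e-03 -4.0568e+01  2.5392e+01  1.9000e-02  0.0000e+00 -0.0000e+00]
ee_pos [ 165.827 -497.386  230.449]
ee_rot [-3.099 -0.503  0.   ]
wrist_force [ 0.028 -0.722 -0.524]
moment [-0.037  0.045  0.03 ]
finger_force 0.0
finger_gap 0.999
scene 374.11205242983334 322.7504889318669 204.0818415400764 [0.01419693 0.         0.         0.         0.        ] [[-0.18, 0.837, -0.517, 1115.934], [0.984, 0.158, -0.087, 93.813], [0.009, -0.524, -0.852, 1074.38], [0.0, 0.0, 0.0, 1.0]]
top 361.94533609215057 315.9446889183709 197.65825862120406 [0.00261954 0.         0.         0.         0.        ] [[-0.001, -0.992, 0.13, 378.281], [-1.0, -0.002, -0.025, 24.059], [0.025, -0.13, -0.991, 1255.171], [0.0, 0.0, 0.0, 1.0]]
```

View pics/scene0.png

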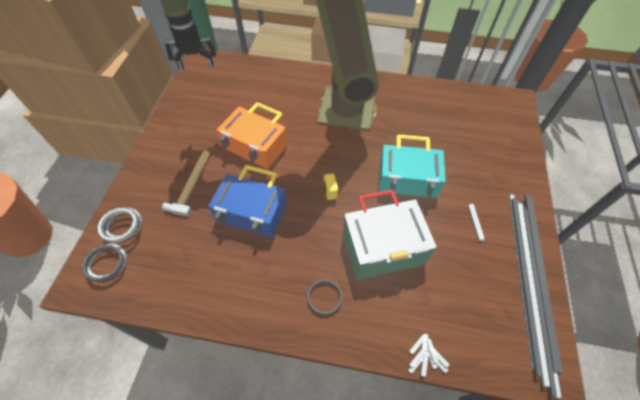

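View pics/top0.png

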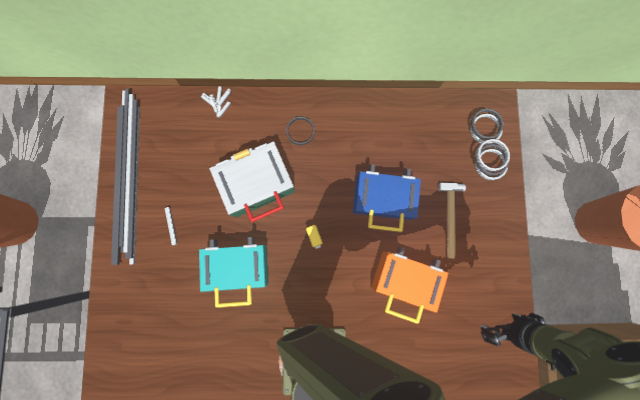

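The scene view shows the blue box (248,203) with its yellow handle (258,176), and the green bin (388,238) with its red handle (380,200). In the top view they are at (388,195)/(386,222) and (252,180)/(265,208). The turquoise and orange boxes stand in front of them as decoys. The tape is at (314,237) and the hammer at (451,215).

```bash
cat > h.py <<'E'
from rig import robot, optics
import cv2,numpy as np
def cast(d,uv,z):
    K=np.array([[d["fx"],0,d["cx"]],[0,d["fy"],d["cy"]],[0,0,1]])
    n=cv2.undistortPoints(np.asarray(uv,float).reshape(-1,1,2),K,np.array(d["D"],float))[:,0]
    T=np.array(d["cam_to_world"]); r=np.c_[n,np.ones(len(n))]@T[:3,:3].T
    return T[:3,3]+r*((z-T[2,3])/r[:,2])[:,None]
def mask(d,lo,hi,roi):
    h=cv2.cvtColor(d["pixels"],cv2.COLOR_BGR2HSV); m=cv2.inRange(h,lo,hi)
    u0,u1,v0,v1=roi; k=np.zeros_like(m); k[v0:v1,u0:u1]=255; return m&k
def rect(d,m,z):
    v,u=np.nonzero(m); P=cast(d,np.c_[u,v],z)[:,:2].astype(np.float32)
    r=cv2.minAreaRect(P); b=cv2.boxPoints(r); e=[b[1]-b[0],b[2]-b[1]]
    e=max(e,key=np.linalg.norm); a=np.arctan2(e[1],e[0]); a=(a-np.pi/2+np.pi/2)%np.pi-np.pi/2  # long axis mod pi
    yaw=((np.arctan2(e[1],e[0])-np.pi/2)+np.pi/2)%np.pi-np.pi/2
    return len(u),np.round(r[0],1),np.round(r[1],1),round(yaw,3),np.round(P.mean(0),1)
E
python3 - <<'E'
from h import *
Y=((20,90,80),(36,255,255)); R=((0,150,90),(6,255,255)); R2=((172,150,90),(180,255,255)); B=((108,110,60),(125,255,255))
for n,ry,rr,rb in(("top",(360,415,205,236),(235,295,190,225),(345,430,160,225)),("scene",(230,285,160,190),(350,410,188,218),(200,295,165,245))):
    d=optics.get_image(n)
    print(n,"yellow",rect(d,mask(d,*Y,ry),92.5))
    m=mask(d,*R,rr)|mask(d,*R2,rr)
    print(n,"red",rect(d,m,122.5))
    print(n,"blue",rect(d,mask(d,*B,rb),92.5))
    w=mask(d,(0,0,170),(180,45,255),(200,300,135,220) if n=="top" else(335,440,195,265))
    print(n,"white",rect(d,w,124.5))
    t=mask(d,*Y,(300,325,220,250) if n=="top" else (320,342,170,202))
    print(n,"tape",rect(d,t,58)[:4])
E
```

```text
top yellow (240, array([ 456.3, -229.8]), array([113. ,  59.3]), np.float32(-0.099), array([ 446.6, -228.7], dtype=float32))
top red (242, array([498. , 160.5]), array([ 58.4, 112. ]), np.float32(0.417), array([487.3, 156.7], dtype=float32))
top blue (2286, array([ 539.1, -236.3]), array([207.9, 138. ]), np.float32(-0.123), array([ 538.9, -234.3], dtype=float32))
top white (3253, array([595.1, 202.9]), array([168.9, 222.3]), np.float32(0.413), array([591. , 201.9], dtype=float32))
top tape (240, array([409.6,   2. ]), array([68.7, 37.8]), np.float32(-1.213))
scene yellow (238, array([ 450.4, -231.4]), array([115.4,  58.4]), np.float32(-0.119), array([ 441.4, -230.2], dtype=float32))
scene red (89, array([488.9, 155.9]), array([ 42. , 107.8]), np.float32(0.432), array([487.2, 143.6], dtype=float32))
scene blue (2329, array([ 558.5, -234.9]), array([220.3, 165.2]), np.float32(-0.118), array([ 560.3, -230.1], dtype=float32))
scene white (3866, array([593.5, 201.2]), array([176.9, 225.4]), np.float32(0.419), array([592.8, 198.5], dtype=float32))
scene tape (319, array([423.9,   4.4]), array([104.1,  44.9]), np.float32(-1.262))
```

```bash
cat >> h.py <<'E'
from scipy.spatial.transform import Rotation as Ro
G=dict(lid=((607,-247.5,92.5),-0.115,175),flap=((667.5,234.3,122.5),0.416,205))
def handle(n,a):
    h,y,r=G[n]; return np.array(h)+r*np.array([-np.cos(a)*np.cos(y),-np.cos(a)*np.sin(y),np.sin(a)])
def to(n,a,up=0):
    "tool-frame shift bringing the grasp point onto the handle at angle a, yaw error, implied angle"
    o=robot.get_obs(); R=Ro.from_rotvec(o["ee_rot"]).as_matrix(); p=np.array(o["ee_pos"])
    g=p-R[:,2]*robot.grasp_offset; h,y,r=G[n]; v=g-np.array(h); u=np.array([np.cos(y),np.sin(y),0])
    ty=np.arctan2(R[1,1],R[0,1]); e=(y-ty+np.pi/2)%np.pi-np.pi/2
    print("t",o["time"],"shift",np.round(R.T@(handle(n,a)+[0,0,up]-g),1),"twistz",round(-e,3),"ang",round(np.arctan2(v[2],-v@u),3),"rad",round(np.hypot(v[2],v@u),1),"lat",round(float(v@[-u[1],u[0],0]),1),
     "tilt",np.round(R[:,2],3),"F",np.round(o["wrist_force"],1),"gap",round(o["finger_gap"],2),round(o["finger_force"],1))
E
python3 -m creep '[{"slide":[42,-21.5,0],"twist":[0,0,0],"hand":0},{"slide":[42,-21.5,0],"twist":[0,0,0],"hand":0},{"slide":[42,-21.5,0],"twist":[0,0,0],"hand":0},{"slide":[42,-21.5,0],"twist":[0,0,0],"hand":0},{"slide":[42,-21.5,0],"twist":[0,0,0],"hand":0},{"slide":[42,-21.5,0],"twist":[0,0,0],"hand":0},{"slide":[42,-21.5,0],"twist":[0,0,0],"hand":0},{"slide":[42,-21.5,0],"twist":[0,0,0],"hand":0},{"slide":[0,0,0],"twist":[0,0,-0.126],"hand":0},{"slide":[0,0,0],"twist":[0,0,-0.126],"hand":0},{"slide":[0,0,0],"twist":[0,0,-0.126],"hand":0},{"slide":[0,0,0],"twist":[0,0,-0.126],"hand":0}]' 20
python3 -m creep '[{"slide":[0,0,0],"twist":[0,0,-0.126],"hand":0},{"slide":[0,0,0],"twist":[0,0,-0.126],"hand":0},{"slide":[0,0,0],"twist":[0,0,-0.126],"hand":0},{"slide":[0,0,0],"twist":[0,0,-0.126],"hand":0},{"slide":[0,0,0],"twist":[0,0,-0.126],"hand":0},{"slide":[0,0,0],"twist":[0,0,0],"hand":0},{"slide":[0,0,0],"twist":[0,0,0],"hand":0}]'
python3 -c "
from h import *
to('lid',0,60)"
```

```text
time: 1.4
ee_pos: [430.4, -228.2, 231.0]
ee_rot: [-2.873, -1.269, 0.001]
wrist_force: [0.5, 0.6, 0.4]
finger_gap: 0.499
finger_force: 0.0
time: 2.1
ee_pos: [430.3, -228.5, 231.2]
ee_rot: [-2.348, -2.087, 0.0]
wrist_force: [0.2, 0.8, 0.5]
finger_gap: 0.501
finger_force: 0.0
t 2.1 shift [ 1.4  2.8 97.4] twistz -0.003 ang 0.725 rad 237.4 lat -1.4 tilt [-0.  0. -1.] F [0.2 0.8 0.5] gap 0.5 0.0
```

```bash
python3 -m creep '[{"slide":[1.4,2.8,40],"twist":[0,0,0],"hand":0},{"slide":[0,0,40],"twist":[0,0,0],"hand":0},{"slide":[0,0,30],"twist":[0,0,0],"hand":0},{"slide":[0,0,15],"twist":[0,0,0],"hand":0},{"slide":[0,0,0],"twist":[0,0,0],"hand":0},{"slide":[0,0,0],"twist":[0,0,0],"hand":0}]'
python3 -c "
from h import *
to('lid',0)
d=optics.get_image('scene')['pixels'][130:250,190:310]
cv2.imwrite('pics/s1.png',cv2.resize(d,(600,600)))"
```

```text
time: 2.7
ee_pos: [433.5, -227.6, 106.6]
ee_rot: [-2.346, -2.089, 0.0]
wrist_force: [0.2, 0.2, 0.5]
finger_gap: 0.498
finger_force: 0.0
t 2.7 shift [ 0.1 -0.3 32.8] twistz -0.001 ang 0.185 rad 177.7 lat -0.1 tilt [-0.  0. -1.] F [0.2 0.2 0.5] gap 0.5 0.0
```

View pics/s1.png

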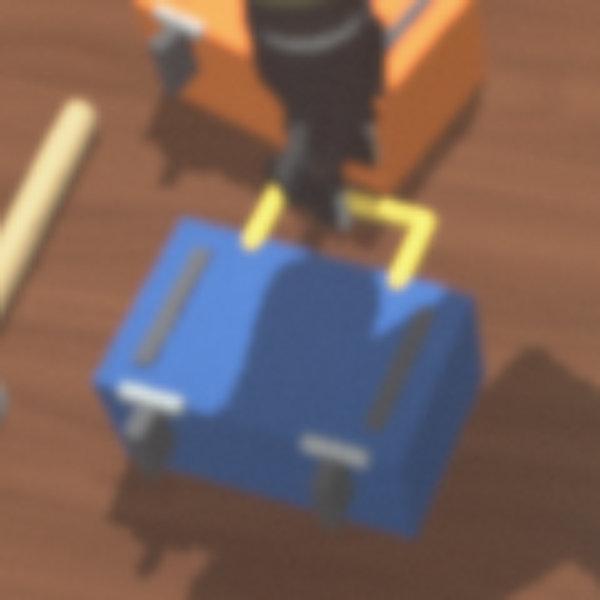

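The gripper sits centred on the yellow bar between the arms at (260,210) and (410,240) in the crop. I'll descend and close.

```bash
python3 -m creep '[{"slide":[0,0,20],"twist":[0,0,0],"hand":0},{"slide":[0,0,12.8],"twist":[0,0,0],"hand":0},{"slide":[0,0,0],"twist":[0,0,0],"hand":-1},{"slide":[0,0,0],"twist":[0,0,0],"hand":-1},{"slide":[0,0,0],"twist":[0,0,0],"hand":-1},{"slide":[0,0,0],"twist":[0,0,0],"hand":-1},{"slide":[0,0,0],"twist":[0,0,0],"hand":-1}]' 25
python3 -c "
from h import *
to('lid',0)
for i in range(1,19):
    a=i*.1-(.06 if i==18 else 0); q=handle('lid',a)-handle('lid',(i-1)*.1); y=G['lid'][1]
    print(round(a,2),'y',round(q[0]*np.cos(y)+q[1]*np.sin(y),1),'z',round(-q[2],1))
"
```

```text
time: 3.45
ee_pos: [430.5, -227.4, 74.3]
ee_rot: [-2.344, -2.087, 0.006]
wrist_force: [-6.3, -1.0, 3.6]
finger_gap: 0.127
finger_force: 24.4
t 3.45 shift [0.3 2.6 0.5] twistz -0.001 ang 0.003 rad 177.6 lat -0.3 tilt [-0.005 -0.001 -1.   ] F [-6.3 -1.   3.6] gap 0.13 24.4
0.1 y 0.9 z -17.5
0.2 y 2.6 z -17.3
0.3 y 4.3 z -16.9
0.4 y 6.0 z -16.4
0.5 y 7.6 z -15.8
0.6 y 9.1 z -14.9
0.7 y 10.6 z -13.9
0.8 y 11.9 z -12.8
0.9 y 13.1 z -11.5
1.0 y 14.2 z -10.2
1.1 y 15.2 z -8.7
1.2 y 16.0 z -7.1
1.3 y 16.6 z -5.5
1.4 y 17.1 z -3.8
1.5 y 17.4 z -2.1
1.6 y 17.5 z -0.4
1.7 y 17.4 z 1.4
1.74 y 6.9 z 1.0
```

```bash
sed -i 's/(607,-247.5,92.5)/(603.7,-247.1,92.5)/' h.py; python3 -m creep '[{"slide":[0,-3,0],"twist":[0,0,0],"hand":-1},{"slide":[0,0.9,-17.5],"twist":[0,0,0],"hand":-1},{"slide":[0,2.6,-17.3],"twist":[0,0,0],"hand":-1},{"slide":[0,4.3,-16.9],"twist":[0,0,0],"hand":-1},{"slide":[0,6,-16.4],"twist":[0,0,0],"hand":-1},{"slide":[0,7.6,-15.8],"twist":[0,0,0],"hand":-1},{"slide":[0,9.1,-14.9],"twist":[0,0,0],"hand":-1},{"slide":[0,0,0],"twist":[0,0,0],"hand":-1}]'
python3 -c "
from h import *
to('lid',.6)"
```

```text
time: 4.25
ee_pos: [459.7, -231.0, 174.9]
ee_rot: [2.346, 2.09, -0.003]
wrist_force: [-7.1, -0.2, 2.4]
finger_gap: 0.13
finger_force: 24.8
t 4.25 shift [0.5 0.5 2.3] twistz -0.0 ang 0.609 rad 176.7 lat -0.5 tilt [-0.001 -0.002 -1.   ] F [-7.1 -0.2  2.4] gap 0.13 24.8
```

```bash
python3 -m creep '[{"slide":[0,10.6,-13.9],"twist":[0,0,0],"hand":-1},{"slide":[0,11.9,-12.8],"twist":[0,0,0],"hand":-1},{"slide":[0,13.1,-11.5],"twist":[0,0,0],"hand":-1},{"slide":[0,14.2,-10.2],"twist":[0,0,0],"hand":-1},{"slide":[0,15.2,-8.7],"twist":[0,0,0],"hand":-1},{"slide":[0,16,-7.1],"twist":[0,0,0],"hand":-1},{"slide":[0,16.6,-5.5],"twist":[0,0,0],"hand":-1},{"slide":[0,0,0],"twist":[0,0,0],"hand":-1}]'
python3 -c "
from h import *
to('lid',1.3)"
```

```text
time: 5.05
ee_pos: [560.5, -243.2, 245.9]
ee_rot: [2.34, 2.085, 0.004]
wrist_force: [-3.6, -0.5, 8.7]
finger_gap: 0.13
finger_force: 27.3
t 5.05 shift [ 1.  -3.4  3.4] twistz 0.0 ang 1.323 rad 177.5 lat -1.0 tilt [ 0.007 -0.004 -1.   ] F [-3.6 -0.5  8.7] gap 0.13 27.3
```

```bash
python3 -m creep '[{"slide":[0,17.1,-6],"twist":[0,0,0],"hand":-1},{"slide":[0,17.4,-3],"twist":[0,0,0],"hand":-1},{"slide":[0,17.5,-0.4],"twist":[0,0,0],"hand":-1},{"slide":[0,17.4,1.4],"twist":[0,0,0],"hand":-1},{"slide":[0,7,1],"twist":[0,0,0],"hand":-1},{"slide":[0,0,0],"twist":[0,0,0],"hand":-1},{"slide":[0,0,0],"twist":[0,0,0],"hand":-1}]'
python3 -c "
from h import *
to('lid',1.74)"
```

```text
time: 5.75
ee_pos: [634.3, -252.0, 250.8]
ee_rot: [2.343, 2.086, 0.001]
wrist_force: [-0.2, -4.5, 5.1]
finger_gap: 0.127
finger_force: 26.0
t 5.75 shift [ 1.3 -1.4  4.4] twistz -0.001 ang 1.744 rad 179.6 lat -1.3 tilt [ 0.003 -0.003 -1.   ] F [-0.2 -4.5  5.1] gap 0.13 26.0
```

```bash
python3 -m creep '[{"slide":[0,0,0],"twist":[0,0,0],"hand":0},{"slide":[0,0,0],"twist":[0,0,0],"hand":0},{"slide":[0,0,0],"twist":[0,0,0],"hand":0},{"slide":[0,0,0],"twist":[0,0,0],"hand":0},{"slide":[0,0,-20],"twist":[0,0,0],"hand":0},{"slide":[0,0,-30],"twist":[0,0,0],"hand":0},{"slide":[0,0,-30],"twist":[0,0,0],"hand":0},{"slide":[0,0,0],"twist":[0,0,0],"hand":0}]'
python3 -c "
from h import *
to('lid',1.74);to('flap',0,120)
d=optics.get_image('top');cv2.imwrite('pics/t2.png',d['pixels'])"
```

```text
time: 6.55
ee_pos: [635.0, -251.0, 333.7]
ee_rot: [2.34, 2.086, 0.006]
wrist_force: [1.0, -0.0, 0.2]
finger_gap: 0.499
finger_force: 0.0
t 6.55 shift [ 0.3 -2.6 87.4] twistz 0.0 ang 1.691 rad 261.8 lat -0.2 tilt [ 0.007 -0.002 -1.   ] F [ 1.  -0.   0.2] gap 0.5 0.0
t 6.55 shift [ 382.2 -200.7  107.8] twistz -0.531 ang 0.794 rad 322.3 lat -430.6 tilt [ 0.007 -0.002 -1.   ] F [ 1.  -0.   0.2] gap 0.5 0.0
```

View pics/t2.png

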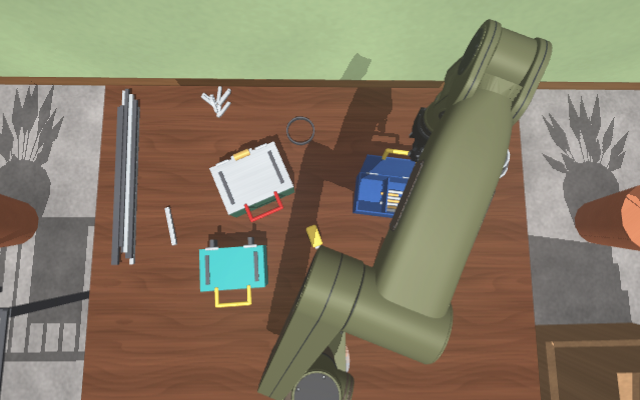

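```bash
python3 -m creep '[{"slide":[38.2,-20,0],"twist":[0,0,0],"hand":0},{"slide":[38.2,-20,0],"twist":[0,0,0],"hand":0},{"slide":[38.2,-20,0],"twist":[0,0,0],"hand":0},{"slide":[38.2,-20,0],"twist":[0,0,0],"hand":0},{"slide":[38.2,-20,0],"twist":[0,0,0],"hand":0},{"slide":[38.2,-20,0],"twist":[0,0,0],"hand":0},{"slide":[38.2,-20,0],"twist":[0,0,0],"hand":0},{"slide":[38.2,-20,0],"twist":[0,0,0],"hand":0},{"slide":[38.2,-20,0],"twist":[0,0,0],"hand":0},{"slide":[38.2,-20,0],"twist":[0,0,0],"hand":0},{"slide":[0,0,0],"twist":[0,0,-0.133],"hand":0},{"slide":[0,0,0],"twist":[0,0,-0.133],"hand":0}]'
python3 -m creep '[{"slide":[0,0,0],"twist":[0,0,-0.133],"hand":0},{"slide":[0,0,0],"twist":[0,0,-0.132],"hand":0},{"slide":[0,0,40],"twist":[0,0,0],"hand":0},{"slide":[0,0,40],"twist":[0,0,0],"hand":0},{"slide":[0,0,0],"twist":[0,0,0],"hand":0},{"slide":[0,0,0],"twist":[0,0,0],"hand":0}]'
python3 -c "
from h import *
to('flap',0,30)
d=optics.get_image('top')
m=mask(d,(20,90,80),(36,255,255),(360,425,120,175)); v,u=np.nonzero(m)
print(u.min(),u.max(),v.min(),v.max())
P=cast(d,[[(u.min()+u.max())/2,v.min()],[(u.min()+u.max())/2,v.max()]],264.7); print(P, handle('lid',1.75),handle('lid',1.68))
d=optics.get_image('scene')['pixels'];cv2.imwrite('pics/s3.png',d)"
```

```text
time: 7.8
ee_pos: [477.1, 153.2, 327.6]
ee_rot: [-2.036, -2.391, 0.003]
wrist_force: [-0.4, -0.3, -0.1]
finger_gap: 0.499
finger_force: 0.0
time: 8.4
ee_pos: [477.5, 151.5, 248.3]
ee_rot: [-1.714, -2.631, 0.004]
wrist_force: [0.0, 0.1, 1.2]
finger_gap: 0.499
finger_force: 0.0
t 8.4 shift [ -1.1   2.6 114.5] twistz 0.0 ang 0.609 rad 252.6 lat 1.0 tilt [-0.003 -0.001 -1.   ] F [0.  0.1 1.2] gap 0.5 0.0
382 424 148 163
[[ 649.92299225 -247.0367313   264.7       ]
 [ 606.59869905 -245.61847235  264.7       ]] [ 634.68702285 -250.67930031  264.6975407 ] [ 622.64670247 -249.28852706  266.45756038]
```

View pics/s3.png

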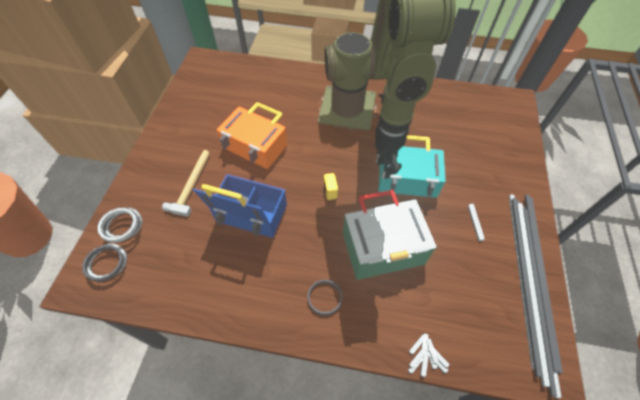

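The scene view shows the pin lid standing upright past the hinge, handle at (222,195), with the box open. The gripper is above the red handle (380,200). In the top view the bar's far edge falls at x≈650, which agrees with the lid on its stop (≈641). I'll cross-check that in the scene view and go down to the red handle.

```bash
python3 -m creep '[{"slide":[-1.1,2.6,40],"twist":[0,0,0],"hand":0},{"slide":[0,0,40],"twist":[0,0,0],"hand":0},{"slide":[0,0,25],"twist":[0,0,0],"hand":0},{"slide":[0,0,0],"twist":[0,0,0],"hand":0},{"slide":[0,0,0],"twist":[0,0,0],"hand":0}]'
python3 - <<'E'
from h import *
to('flap',0)
d=optics.get_image('scene')
m=mask(d,(20,90,80),(36,255,255),(190,250,175,215)); v,u=np.nonzero(m); print(u.min(),u.max(),v.min(),v.max(),np.median(u),np.median(v))
T=np.linalg.inv(np.array(d['cam_to_world']));K=np.array([[d["fx"],0,d["cx"]],[0,d["fy"],d["cy"]],[0,0,1]])
for a in(1.5,1.6,1.68,1.75):
    e=50*np.array([np.sin(.115),np.cos(.115),0])
    h=handle('lid',a); print(a,[np.round(cv2.projectPoints(p[None],cv2.Rodrigues(T[:3,:3])[0],T[:3,3],K,np.array(d['D']))[0].ravel(),1) for p in(h-e,h,h+e)])
cv2.imwrite('pics/s4.png',cv2.resize(d['pixels'][130:280,320:470],(600,600)))
E
```

```text
time: 9.0
ee_pos: [483.2, 152.3, 145.9]
ee_rot: [1.714, 2.631, 0.004]
wrist_force: [0.5, 0.9, 0.5]
finger_gap: 0.499
finger_force: 0.0
t 9.0 shift [ 0.5 -3.3 42.1] twistz -0.0 ang 0.206 rad 206.1 lat -0.5 tilt [ 0.003  0.001 -1.   ] F [0.5 0.9 0.5] gap 0.5 0.0
201 245 184 205 221.0 192.0
1.5 [array([211.9, 173.2]), array([229.2, 177.8]), array([246.8, 182.4])]
1.6 [array([208.9, 178.2]), array([226.4, 182.9]), array([244.1, 187.6])]
1.68 [array([206.6, 182.6]), array([224.2, 187.3]), array([242. , 192.1])]
1.75 [array([204.7, 186.6]), array([222.4, 191.4]), array([240.3, 196.2])]
```

View pics/s4.png

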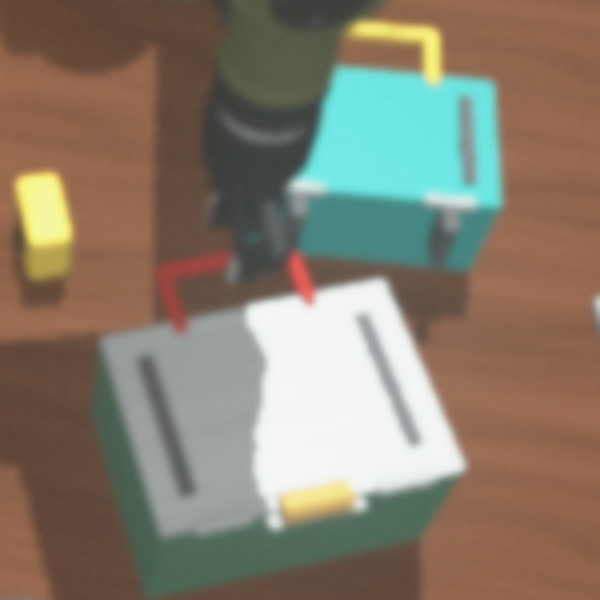

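The pin lid is confirmed on its stop: the handle median is at (221,192), against (222,191) predicted at 1.75 rad. The gripper is straddling the red bar, with the far finger at (235,265) in the crop between the arms at (170,290) and (300,280). I'll descend and grip.

```bash
python3 -m creep '[{"slide":[0.5,-1.5,25],"twist":[0,0,0],"hand":0},{"slide":[0,0,17],"twist":[0,0,0],"hand":0},{"slide":[0,0,0],"twist":[0,0,0],"hand":0},{"slide":[0,0,0],"twist":[0,0,0],"hand":0}]'
python3 -c "
from h import *
to('flap',0)"
python3 -m creep '[{"slide":[0,0,0],"twist":[0,0,0],"hand":-1},{"slide":[0,0,0],"twist":[0,0,0],"hand":-1},{"slide":[0,0,0],"twist":[0,0,0],"hand":-1},{"slide":[0,0,0],"twist":[0,0,0],"hand":-1},{"slide":[0,0,0],"twist":[0,0,0],"hand":-1},{"slide":[0,0,0],"twist":[0,0,0],"hand":-1}]' 30
python3 -c "
from h import *
to('flap',0)
for i in range(1,14):
    a=i*.1;q=handle('flap',a)-handle('flap',(i-1)*.1); y=G['flap'][1]
    print(round(a,2),'y',round(q[0]*np.cos(y)+q[1]*np.sin(y),1),'z',round(-q[2],1))
"
```

```text
time: 9.45
ee_pos: [481.4, 152.1, 103.9]
ee_rot: [1.714, 2.631, 0.004]
wrist_force: [-0.8, -0.7, 0.5]
finger_gap: 0.5
finger_force: 0.0
t 9.45 shift [-0.  -1.6  0.1] twistz -0.0 ang 0.0 rad 203.4 lat 0.0 tilt [ 0.003  0.001 -1.   ] F [-0.8 -0.7  0.5] gap 0.5 0.0
time: 10.05
ee_pos: [475.2, 149.4, 102.5]
ee_rot: [-1.713, -2.628, 0.012]
wrist_force: [-10.9, -5.5, 10.0]
finger_gap: 0.126
finger_force: 29.2
t 10.05 shift [-0.1  5.  -1.3] twistz -0.0 ang -0.006 rad 210.1 lat 0.1 tilt [-0.008 -0.004 -1.   ] F [-10.9  -5.5  10. ] gap 0.13 29.2
0.1 y 1.0 z -20.5
0.2 y 3.1 z -20.3
0.3 y 5.1 z -19.9
0.4 y 7.0 z -19.2
0.5 y 8.9 z -18.5
0.6 y 10.7 z -17.5
0.7 y 12.4 z -16.3
0.8 y 14.0 z -15.0
0.9 y 15.4 z -13.5
1.0 y 16.7 z -11.9
1.1 y 17.8 z -10.2
1.2 y 18.7 z -8.4
1.3 y 19.4 z -6.5
```

```bash
sed -i 's/(667.5,234.3,122.5)/(662.9,232.3,122.5)/' h.py; python3 -m creep '[{"slide":[0,-6,0],"twist":[0,0,0],"hand":-1},{"slide":[0,1,-20.5],"twist":[0,0,0],"hand":-1},{"slide":[0,3.1,-20.3],"twist":[0,0,0],"hand":-1},{"slide":[0,5.1,-19.9],"twist":[0,0,0],"hand":-1},{"slide":[0,7,-19.2],"twist":[0,0,0],"hand":-1},{"slide":[0,8.9,-18.5],"twist":[0,0,0],"hand":-1},{"slide":[0,10.7,-17.5],"twist":[0,0,0],"hand":-1},{"slide":[0,0,0],"twist":[0,0,0],"hand":-1}]'
python3 -c "
from h import *
to('flap',.6)"
```

```text
time: 10.85
ee_pos: [506.8, 163.2, 220.8]
ee_rot: [1.715, 2.632, -0.001]
wrist_force: [-5.4, -3.3, 1.5]
finger_gap: 0.127
finger_force: 29.9
t 10.85 shift [0.1 1.5 1.3] twistz -0.0 ang 0.601 rad 207.0 lat -0.1 tilt [-0.    -0.001 -1.   ] F [-5.4 -3.3  1.5] gap 0.13 29.9
```

```bash
python3 -m creep '[{"slide":[0,12.4,-16.3],"twist":[0,0,0],"hand":-1},{"slide":[0,14,-15],"twist":[0,0,0],"hand":-1},{"slide":[0,15.4,-13.5],"twist":[0,0,0],"hand":-1},{"slide":[0,16.7,-11.9],"twist":[0,0,0],"hand":-1},{"slide":[0,8.9,-5.3],"twist":[0,0,0],"hand":-1},{"slide":[0,8.9,-4.9],"twist":[0,0,0],"hand":-1},{"slide":[0,9.3,-4.4],"twist":[0,0,0],"hand":-1},{"slide":[0,9.4,-4],"twist":[0,0,0],"hand":-1},{"slide":[0,0,0],"twist":[0,0,0],"hand":-1},{"slide":[0,0,0],"twist":[0,0,0],"hand":-1}]'
python3 -c "
from h import *
to('flap',1.2)
d=optics.get_image('scene')
cv2.imwrite('pics/s5.png',cv2.resize(d['pixels'][110:280,300:470],(600,600)))"
```

```text
time: 11.85
ee_pos: [594.3, 201.6, 297.5]
ee_rot: [1.713, 2.629, 0.004]
wrist_force: [-3.3, -2.0, 12.6]
finger_gap: 0.124
finger_force: 32.7
t 11.85 shift [0.4 0.9 2.6] twistz -0.0 ang 1.2 rad 207.8 lat -0.4 tilt [ 0.005  0.    -1.   ] F [-3.3 -2.  12.6] gap 0.12 32.7
```

View pics/s5.png

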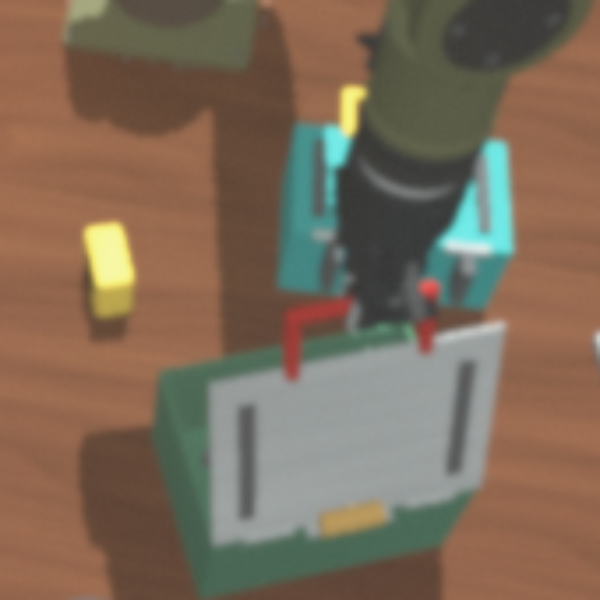

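The crop shows the gripper still holding the red bar (between (290,330) and (430,300)) and the flap raised to about 1.2 rad. I'll ease it down to 0.88 rad.

```bash
python3 -m creep '[{"slide":[0,-7.5,3.2],"twist":[0,0,0],"hand":-1},{"slide":[0,-7.5,3.4],"twist":[0,0,0],"hand":-1},{"slide":[0,-7.3,3.7],"twist":[0,0,0],"hand":-1},{"slide":[0,-7.2,4],"twist":[0,0,0],"hand":-1},{"slide":[0,-7,4.3],"twist":[0,0,0],"hand":-1},{"slide":[0,-6.8,4.6],"twist":[0,0,0],"hand":-1},{"slide":[0,-6.6,4.8],"twist":[0,0,0],"hand":-1},{"slide":[0,-6.5,5.1],"twist":[0,0,0],"hand":-1},{"slide":[0,0,0],"twist":[0,0,0],"hand":-1},{"slide":[0,0,0],"twist":[0,0,0],"hand":-1},{"slide":[0,0,0],"twist":[0,0,0],"hand":-1},{"slide":[0,0,0],"twist":[0,0,0],"hand":-1}]'
python3 - <<'E'
from h import *
to('flap',.88)
for n in("top","scene"):
    d=optics.get_image(n)
    roi=(225,310,120,225) if n=="top" else(350,450,170,225)
    m=mask(d,(0,150,90),(6,255,255),roi)|mask(d,(172,150,90),(180,255,255),roi); v,u=np.nonzero(m);print(n,len(u),u.min(),u.max(),v.min(),v.max())
    T=np.linalg.inv(np.array(d['cam_to_world']));K=np.array([[d["fx"],0,d["cx"]],[0,d["fy"],d["cy"]],[0,0,1]])
    e=50*np.array([-np.sin(.416),np.cos(.416),0])
    for a in(.75,.88,1.01):
        h=handle('flap',a); print(a,[np.round(cv2.projectPoints(p[None],cv2.Rodrigues(T[:3,:3])[0],T[:3,3],K,np.array(d['D']))[0].ravel(),1) for p in(h-e,h,h+e)])
    cv2.imwrite(f'pics/{n}6.png',d['pixels'])
E
```

```text
time: 13.1
ee_pos: [541.5, 178.5, 261.7]
ee_rot: [1.715, 2.632, -0.002]
wrist_force: [-5.7, -4.7, 8.1]
finger_gap: 0.129
finger_force: 33.2
t 13.1 shift [ 0.1  2.1 -0.1] twistz -0.0 ang 0.872 rad 206.3 lat -0.1 tilt [-0.001 -0.001 -1.   ] F [-5.7 -4.7  8.1] gap 0.13 33.2
top 63 257 268 168 182
0.75 [array([270.3, 184.1]), array([253.6, 191.3]), array([236.7, 198.5])]
0.88 [array([266.8, 176.6]), array([249.8, 183.8]), array([232.7, 191.1])]
1.01 [array([263.1, 168.2]), array([245.8, 175.6]), array([228.4, 183. ])]
scene 111 372 412 180 204
0.75 [array([371. , 186.5]), array([389.1, 182.9]), array([407. , 179.4])]
0.88 [array([374.1, 188.6]), array([392.7, 184.9]), array([411. , 181.3])]
1.01 [array([377.5, 192. ]), array([396.5, 188.3]), array([415.3, 184.6])]
```

View pics/scene6.png

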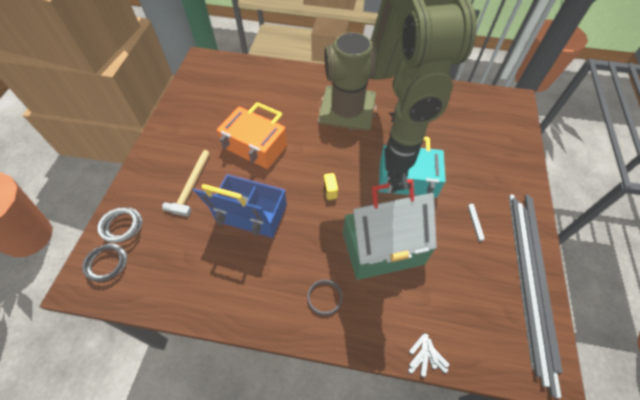

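The scene view shows the flap half-raised with its red handle spanning (372–412, ~185), which matches the 0.88 rad prediction. The pin lid is still open at (222,195) and the bystanders haven't moved. I'll let it settle briefly and hand in.

```bash
python3 -m creep '[{"slide":[0,0,0],"twist":[0,0,0],"hand":-1},{"slide":[0,0,0],"twist":[0,0,0],"hand":-1},{"slide":[0,0,0],"twist":[0,0,0],"hand":-1},{"slide":[0,0,0],"twist":[0,0,0],"hand":-1},{"slide":[0,0,0],"twist":[0,0,0],"hand":-1}]'
python3 -c "
from rig import job_done
from h import *
to('flap',.88); print(job_done())"
```

```text
time: 13.7
ee_pos: [541.5, 178.5, 261.7]
ee_rot: [1.715, 2.632, -0.002]
wrist_force: [-5.6, -4.7, 8.4]
finger_gap: 0.121
finger_force: 33.2
t 13.7 shift [ 0.1  2.1 -0.1] twistz -0.0 ang 0.872 rad 206.3 lat -0.1 tilt [-0.001 -0.001 -1.   ] F [-5.6 -4.7  8.4] gap 0.12 33.2
the job is handed in; nothing more can be done
None
```

The job is handed in at 13.7 s, with no verdict returned: the pin box lid rests open on its stop, and the flap was raised to about 1.2 rad, then eased down and held still in the gripper at about 0.87 rad, with the other things on the bench left alone.

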